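Load the cell tester and hold the probe on its contact

ROBOT

A 6-joint arm with a two-finger parallel gripper is mounted at the origin on the work surface. World frame = base frame: x ahead of the robot, y to its left, z up, the work surface at z = 0. Lengths are in m, angles in rad, forces in N, time in s.
With the tool pointing down it reaches from about 0.375 to 0.9 m from the base axis. Payload 3.1 kg.
Tool frame: the origin (TCP) lies midway between the tips of the shut fingers; the grasp point (between the pads) lies 19 mm behind it; x points along the fingers, y is the direction in which the jaws open and shut, and the axes are right-handed (so a half turn about x gives the same grasp; the last joint's range is limited). The gripper opens to 87 mm and grips with 3 to 60 N. Pads are 19 mm wide; open, the fingers measure 117 mm over their backs; the gripper's body (75 mm by 190 mm) begins 51 mm behind the grasp point.
Start: joints at [-1.524, 0.527, 1.433, -0, 1.181, -0.178], TCP at [0.14, -0.609, 0.223] pointing down, gripper open.
Joint ranges: [-3.08, 3.08], [-0.75, 2.2], [0.22, 2.44], [-1.43, 4.57], [0, 2.65], [-2.85, 2.85]. Speed limits (rad/s): [2.79, 2.79, 3.14, 3.14, 3.14, 3.14].

INTERFACE

Orientations are given as a unit quaternion [x, y, z, w].
In Python, from rig import get_obs, imaging, robot gives the robot as it stands.
- The arm moves only by the shell command python3 -m inch 'ROWS' [FORCE]. ROWS is JSON, a list of rows, each a list of 3 entries, a list of its own where there are three numbers: the finger opening in mm, from 0 to 87, then the shift along the tool's x, y, z in mm, then the turn, a rotation vector about the tool's x, y, z in degrees. In form: [[grip, [dx, dy, dz], [wx, wy, wz]], ...]. A call has 1 to 12 rows; each row shifts and turns the pose as measured when the row begins, along the tool's axes as they then stand; what a row does not reach is not made up. A row lasts 1/8 s, in which the tool goes at most 62.5 mm and 10.7 degrees, less where a joint would pass 70% of its speed; a pose out of reach is approached as far as the arm can. A call with a gripper value outside its range is refused whole. The fingers move at their own pace and stop on an object; FORCE is the grip in N (left out, the last holds). Time passes only in rows, so rows that do not move let the fingers close. It gives the time, the measured TCP pose, the force and the opening at its end, in the units of the state.
- get_obs(): the state, without advancing time (a new reading comes with each control period).
- imaging.camera(name): name is "side" or "top" or "wrist"; returns the picture (480x640x3 uint8, red, green, blue); there is no depth.
- imaging.camera_params(name): a dict with "camera_matrix" (3x3 intrinsics, pixels), "k1" (the pictures are not rectified: a ray, as slopes to the right and down, at radius r is drawn at 1 + k1 r^2 times it, then the intrinsics apply), "xyz" and "rotation" of the camera in the world. Camera axes: x right, y down, z forward; pixel columns grow to the right and rows downward; lengths in m; the calibration is good to about 2 mm. A picture is of the moment at which its call begins: read the wrist's pose just before it. camera_params takes no time and is no camera call; for the wrist camera it gives the pose at the moment of the call.
- robot.hand_in(): hands the job in, once; it reports no verdict.
Trained networks look in the newest picture that a camera, given by its name, has taken for a name from the list of things; names that differ only in an ending like _2 or _b are one class to them, and where a whole thing is asked for, a point or a joint stands for the part that bears it (a point fixed in the world has none). Each returns a list of dicts, best first, with "confidence" (0 to 1); they miss things now and then, are a little off and sometimes report something else, mostly with a low value. They report only what shows in the picture. A call takes as long as a camera call. They do not tell look-alikes from the thing itself.
- imaging.cut_out(camera, target): "pixels" (480x640 bool, what is visible of it) and "box" ([centre column, centre row, width, height] in pixels, round what is visible of it).
- imaging.tip_of(camera, target): "pixel" ([column, row] in pixels: a listed point, or the origin of a listed thing).
The state is a dict: "time": time; "q": joint angles; "joint_velocities": joint speeds; "joint_torque": joint torques, N m; "position": TCP position; "tool_rot": TCP orientation; "ft_force": force on the tool from outside, world axes, zero at the start; "moment": the same for the moment, N m; "grip_width": finger opening in m.
Only numpy, scipy, OpenCV 4.12 (cv2) and the standard library are available. Lean on these libraries where they do the work, as an engineer would, in place of code of your own. Each camera call takes 0.05 s, during which the arm holds its last target. There are 200 camera calls.

TASK

Load the cell tester in the order of its dots: stand the fat cell in the wide pocket (one dot) and let go of it, and only then the thin cell in the narrow pocket (two dots), both right down on the pocket floor. Then take the probe from its stand and hold its tip on the middle of the brass stud (three dots), with the probe square to the sloping face, pushing gently so that the sprung stud is about half-way in. Finish while still gripping the probe and holding it there, and leave the other things on the bench where they are.

Things in the scene. Friction and masses are not known exactly. Their poses are not given: they have to be found in the camera images.
- tester: white cell tester fixed to the bench, 75 x 190 mm. Origin on the bench under its middle; z up; front faces its -x. At y -15 to +105 mm a block 40 mm high with two round pockets 30 mm deep (floor 10 mm above the bench); at y -84 to -16 mm an aluminium face sloping 25 degrees down towards -x, top edge 66 mm above the bench. Black dots on the -x side of each place: 1, 2, 3
- pocket_1 (a point): centre of the mouth of the wide pocket (28.5 mm across), level with the block's top, 40 mm above the bench; axes as the tester's
- pocket_2 (a point): centre of the mouth of the narrow pocket (20.5 mm across), 60 mm along the tester's +y from pocket_1, 40 mm above the bench; axes as the tester's
- stud_top (a point): centre of the top of the brass stud (16 mm across, dark spot in the middle) on the sloping face; moves with the stud. Its z axis is the outward normal of the sloping face (up and towards the tester's -x, 25 degrees off vertical). At rest the top stands 14 mm out of the face; the stud slides straight in along its own -z
- stud (a joint): how far the stud is pressed in, m: 0 at rest, 0.010 hard against its stop. Spring: about 0.6 N to start, then 0.3 N per mm (about 2.1 N half-way, 3.6 N at the stop)
- cell_fat: fat grey cylindrical cell, 26 mm diameter, 65 mm high plus a 2 mm nub (look only), standing upright on the bench, about 90 g. Origin: centre of the underside; z along its axis, up
- cell_thin: thin grey cylindrical cell, 18 mm diameter, 65 mm high plus a 2 mm nub (look only), standing upright on the bench, about 47 g. Origin: centre of the underside; z along its axis, up
- probe: test probe standing tip down in its stand, 120 mm long, about 60 g. Origin at the tip; z runs from the tip up the handle. Pointed steel shaft 8 mm thick from 0 to 50 mm, then a square black handle 20 x 20 mm (sides along its own x and y) from 50 to 120 mm
- probe_tip (a point): the tip of the probe (same point and axes as probe; the blunt end is 3 mm across)
- stand: wooden block fixed to the bench, 70 x 70 x 60 mm high, with one upright hole 13 mm wide and 55 mm deep in the middle; the probe's handle rests on its top, the probe's tip is then 10 mm above the bench. Origin: centre of the underside
- capacitor: bystander: black can capacitor, 34 mm diameter, 45 mm high, upright. Origin: centre of the underside
- spool: bystander: aluminium solder spool, 60 mm diameter, 40 mm high. Origin: centre of the underside
- driver: bystander: screwdriver lying on the bench, along its own x. Origin under its middle
- flux: bystander: small white bottle, 36 mm diameter, 85 mm high. Origin: centre of the underside
- spray: bystander: grey spray can, 54 mm diameter, 170 mm high. Origin: centre of the underside
- carton: bystander: cardboard carton 90 x 120 x 50 mm high. Origin: centre of the underside
- pliers: bystander: pliers lying flat, about 130 mm long, 60 mm wide, along its own x. Origin under the pivot
Mind the look-alikes: they are no part of the job. Leave any white look-alike of the probe alone.

How it is judged:
On the way, in this order (a step that is already met when the one before it is completed fails the run):
1. the fat cell stands on the floor of the wide pocket, let go (horizontal distance between cell_fat and pocket_1 below 0.004 m and z of cell_fat in the frame of tester below 0.014 m and angle between cell_fat's own z axis and vertical below 0.12 rad and contact force between cell_fat and the fingers below 0.3 N), for 0.2 s.
2. the thin cell stands on the floor of the narrow pocket, let go (horizontal distance between cell_thin and pocket_2 below 0.004 m and z of cell_thin in the frame of tester below 0.014 m and angle between cell_thin's own z axis and vertical below 0.12 rad and contact force between cell_thin and the fingers below 0.3 N), for 0.2 s.
3. the gripped probe's tip rests on the stud, square to the sloping face, the stud part-way in (distance between probe_tip and stud_top below 0.006 m and angle between the z axis of probe and the z axis of stud_top, either way round below 0.17 rad and value of joint stud between 0.002 and 0.0085 m and contact force between probe and tester between 0.5 and 6 N and contact force between probe and the fingers above 2 N and contact force between probe and stand below 0.1 N), for 0.3 s.
At the end, for the whole second after the job is handed in: Cells in their pockets and let go: within 4 mm of centre and of the floor, 7 degrees of upright. Probe gripped, off its stand and still, tip within 6 mm of the stud's middle, within 10 degrees of square to the sloping face, stud pressed in 2 to 8.5 mm with 0.5 to 6 N (all of step 1 and all of step 2 and all of step 3 and linear speed of probe below 0.02 m/s); the arm keeps its last pose, push and grip.
It fails at once if the probe is pushed hard (over 20 N) against the tester (contact force between probe and tester above 20 N).
It fails at once if one of the other things on the bench is moved by more than 30 mm (distance of any of capacitor, spool, driver, flux, spray, carton, pliers from where it was at the start of the episode above 0.03 m).
It also fails if it takes over 72 s, if anything falls off the work surface, if the arm or the gripper's body presses on something with over 40 N, if the wrist force passes 120 N, or if a joint passes its speed limit or range.

## Working session

There is one attempt and no reset: what is moved stays moved. The work goes in short steps, Python scripts to look and compute and a shell command to move; the robot and the scene stay as the last step left them, time stands still between calls to the robot, and variables do not carry over. Pictures are saved under pics/ and viewed, about 8 in all and at most 12, crops included, and the job is handed in when it is done.

```bash
ls; mkdir -p pics; cat > h.py <<'E'
import numpy as np, cv2
from rig import get_obs, imaging, robot
from scipy.spatial.transform import Rotation as R
def Rm(p):
    r=np.array(p["rotation"],float)
    return r if r.shape==(3,3) else R.from_quat(r).as_matrix()
def ray(p,uv):
    K=np.array(p["camera_matrix"]);k=p["k1"]
    d=np.array([(uv[0]-K[0,2])/K[0,0],(uv[1]-K[1,2])/K[1,1]]);s=d.copy()
    for _ in range(20): s=d/(1+k*(s@s))
    v=Rm(p)@np.r_[s,1]; return np.array(p["xyz"]),v/np.linalg.norm(v)
def atz(p,uv,z):
    o,v=ray(p,uv); return o+v*(z-o[2])/v[2]
def proj(p,X):
    c=Rm(p).T@(np.array(X)-p["xyz"]);s=c[:2]/c[2];s=s*(1+p["k1"]*(s@s));K=np.array(p["camera_matrix"])
    return np.array([K[0,0]*s[0]+K[0,2],K[1,1]*s[1]+K[1,2]])
def tri(rs):
    A=sum(np.eye(3)-np.outer(v,v) for o,v in rs);b=sum((np.eye(3)-np.outer(v,v))@o for o,v in rs)
    return np.linalg.solve(A,b)
def snap(n):
    p=imaging.camera_params(n);im=imaging.camera(n);return p,im
def save(f,im): cv2.imwrite(f,cv2.cvtColor(im,cv2.COLOR_RGB2BGR))
def pose():
    o=get_obs();return np.array(o["position"]),R.from_quat(o["tool_rot"])
E
python3 - <<'E'
from h import *
for n in ["top","side"]:
    p,im=snap(n);save(f"pics/{n}0.png",im);print(n,np.round(p["xyz"],3),np.round(Rm(p),2).tolist(),p["k1"])
    for t in ["tester","pocket_1","pocket_2","stud_top","cell_fat","cell_thin","probe","stand"]:
        print(t,[(np.round(d["pixel"]).tolist(),round(d["confidence"],2), np.round(atz(p,d["pixel"],{"pocket_1":.04,"pocket_2":.04,"stud_top":.06,"probe":.01}.get(t,0)),3).tolist()) for d in imaging.tip_of(n,t)[:4]])
o=get_obs();print(o["time"],o["position"],o["tool_rot"],R.from_quat(o["tool_rot"]).as_matrix().round(2).tolist())
E
```

```text
pics
top [0.377 0.009 1.015] [[0.01, -0.98, 0.19], [-1.0, -0.01, 0.01], [-0.01, -0.19, -0.98]] -0.10039199485883328
tester [([338.0, 262.0], 0.96, [0.532, -0.022, 0.0]), ([322.0, 177.0], 0.47, [0.741, 0.017, 0.0])]
pocket_1 [([328.0, 258.0], 0.92, [0.534, 0.003, 0.04]), ([306.0, 269.0], 0.76, [0.509, 0.051, 0.04]), ([184.0, 196.0], 0.63, [0.678, 0.343, 0.04]), ([190.0, 264.0], 0.51, [0.516, 0.316, 0.04])]
pocket_2 [([328.0, 258.0], 0.92, [0.534, 0.003, 0.04]), ([306.0, 269.0], 0.76, [0.509, 0.051, 0.04]), ([184.0, 196.0], 0.63, [0.678, 0.343, 0.04]), ([190.0, 264.0], 0.51, [0.516, 0.316, 0.04])]
stud_top [([366.0, 249.0], 0.53, [0.552, -0.082, 0.06]), ([337.0, 259.0], 0.21, [0.529, -0.018, 0.06])]
cell_fat [([191.0, 269.0], 0.64, [0.512, 0.325, 0.0])]
cell_thin [([241.0, 312.0], 0.52, [0.413, 0.203, 0.0])]
probe [([449.0, 274.0], 0.74, [0.503, -0.28, 0.01]), ([492.0, 284.0], 0.58, [0.481, -0.38, 0.01])]
stand [([454.0, 270.0], 0.56, [0.515, -0.294, 0.0])]
side [ 0.443 -0.592  0.768] [[0.98, -0.16, 0.15], [-0.22, -0.74, 0.64], [0.01, -0.65, -0.76]] -0.028199531529732945
tester [([311.
[... 289 characters left out ...]
[288.0, 222.0], 0.84, [0.521, 0.058, 0.04]), ([398.0, 235.0], 0.4, [0.728, -0.022, 0.04]), ([320.0, 390.0], 0.3, [0.509, -0.3, 0.04])]
stud_top [([318.0, 264.0], 0.42, [0.555, -0.074, 0.06]), ([301.0, 240.0], 0.42, [0.535, -0.01, 0.06])]
cell_fat [([268.0, 152.0], 0.61, [0.516, 0.334, 0.0])]
cell_thin [([237.0, 196.0], 0.52, [0.425, 0.197, 0.0])]
probe [([320.0, 455.0], 0.97, [0.49, -0.386, 0.01]), ([374.0, 452.0], 0.7, [0.57, -0.399, 0.01]), ([323.0, 392.0], 0.63, [0.515, -0.291, 0.01])]
stand [([324.0, 395.0], 0.6, [0.516, -0.293, -0.0])]
0.9 [ 0.13996341 -0.60910045  0.2225757 ] [ 0.70260929  0.07964413 -0.70260185  0.07967205] [[0.0, 0.22, -0.97], [-0.0, -0.97, -0.22], [-1.0, 0.0, -0.0]]
```

```bash
python3 - <<'E'
import cv2
a=cv2.imread("pics/top0.png")[150:350,140:540];cv2.imwrite("pics/topc.png",cv2.resize(a,(800,400),interpolation=cv2.INTER_CUBIC))
E
```

```text
(no output)
```

View pics/topc.png

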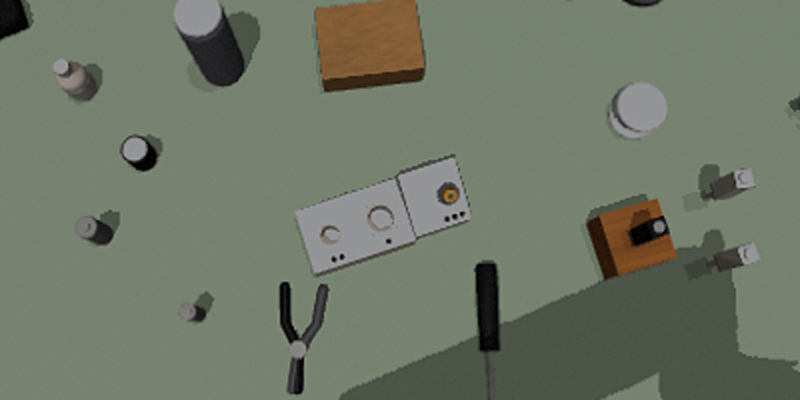

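View pics/side0.png

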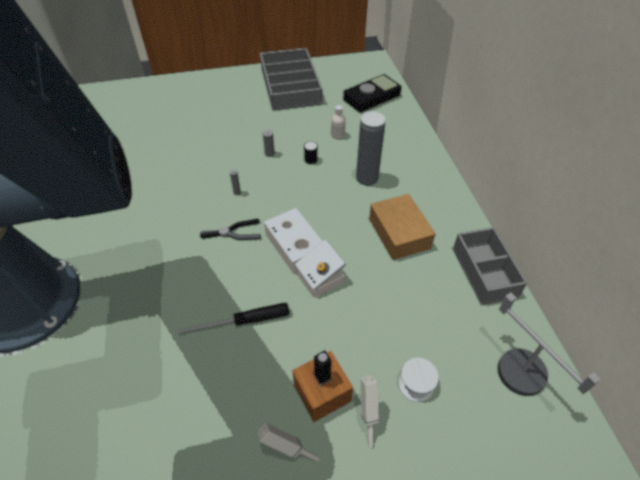

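The picture shows the fat cell (top 191,264), the thin cell (235,306), and the tester with pockets at 328,258 and 306,269 and the stud at 365,247. The real probe is the black-handled one in the wooden stand (top 466,264; side 322,368). The two white ones beside it (side 370,400 and 290,445) are look-alikes lying loose.

```bash
cat >> h.py <<'E'
def down(yaw): # tool x down, tool y at world angle yaw(deg)
    c,s=np.cos(np.radians(yaw)),np.sin(np.radians(yaw));y=np.array([c,s,0]);x=np.array([0,0,-1.]);return R.from_matrix(np.c_[x,y,np.cross(x,y)])
def plan(targets,step=60,turn=10.5,P=None,Q=None):
    """targets: list of (pos,R). prints nominal rows in tool axes"""
    if P is None: P,Q=pose()
    for T,S in targets:
        T=np.array(T);n=max(1,int(np.ceil(max(np.linalg.norm(T-P)*1000/step,np.degrees((Q.inv()*S).magnitude())/turn))))
        w=(Q.inv()*S).as_rotvec()/n
        for i in range(n):
            print("[%s,%s]"%((Q.inv().apply(T-P)/(n-i)*1000).round().astype(int).tolist() if 0 else Q.inv().apply((T-P)/(n-i)*1000).round(1).tolist(),np.degrees(w).round(1).tolist()),end=" ")
            P=P+(T-P)/(n-i);Q=Q*R.from_rotvec(w)
        print()
E
python3 - <<'E'
from h import *
plan([((.46,-.30,.25),down(-35)),((.5,.31,.22),down(21))])
p=imaging.camera_params("wrist");P,Q=pose();print(Q.inv().apply(p["xyz"]-P).round(3),(Q.inv().as_matrix()@Rm(p)).round(2).tolist())
E
```

```text
[[-3.4, -28.7, -47.6],[-5.3, 0.0, -0.0]] [[-3.4, -24.2, -50.1],[-5.3, 0.0, -0.0]] [[-3.4, -19.5, -52.1],[-5.3, 0.0, -0.0]] [[-3.4, -14.7, -53.6],[-5.3, 0.0, -0.0]] [[-3.4, -9.7, -54.8],[-5.3, 0.0, -0.0]] [[-3.4, -4.6, -55.4],[-5.3, 0.0, -0.0]] [[-3.4, 0.5, -55.6],[-5.3, 0.0, -0.0]] [[-3.4, 5.6, -55.3],[-5.3, 0.0, -0.0]] 
[[2.7, -28.8, -47.5],[-5.1, -0.0, -0.0]] [[2.7, -24.5, -49.9],[-5.1, -0.0, -0.0]] [[2.7, -20.0, -51.9],[-5.1, -0.0, -0.0]] [[2.7, -15.3, -53.4],[-5.1, -0.0, -0.0]] [[2.7, -10.5, -54.6],[-5.1, -0.0, -0.0]] [[2.7, -5.6, -55.3],[-5.1, -0.0, -0.0]] [[2.7, -0.7, -55.6],[-5.1, -0.0, -0.0]] [[2.7, 4.3, -55.4],[-5.1, -0.0, -0.0]] [[2.7, 9.2, -54.8],[-5.1, -0.0, -0.0]] [[2.7, 14.0, -53.8],[-5.1, -0.0, -0.0]] [[2.7, 18.7, -52.3],[-5.1, -0.0, -0.0]] 
[-0.162 -0.    -0.085] [[0.0, -0.31, 0.95], [1.0, 0.0, 0.0], [-0.0, 0.95, 0.31]]
```

```bash
python3 -m inch '[[60,[-4,-29,-48],[-5.3,0,0]],[60,[-4,-24,-50],[-5.3,0,0]],[60,[-4,-20,-52],[-5.3,0,0]],[60,[-4,-15,-54],[-5.3,0,0]],[60,[-4,-10,-55],[-5.3,0,0]],[60,[-4,-5,-55],[-5.3,0,0]],[60,[-4,0,-55],[-5.3,0,0]],[60,[-4,6,-55],[-5.3,0,0]]]' && python3 - <<'E'
from h import *
plan([((.5,.31,.22),down(21))])
E
```

```text
time: 1.9
position: [0.4627, -0.2923, 0.2554]
tool_rot: [-0.624, -0.33, 0.624, -0.335]
ft_force: [0.3, -0.9, 0.2]
grip_width: 0.06
[[2.9, -27.7, -47.4],[-5.0, 0.0, -0.0]] [[2.9, -23.5, -49.6],[-5.0, 0.0, -0.0]] [[2.9, -19.1, -51.5],[-5.0, 0.0, -0.0]] [[3.0, -14.5, -52.9],[-5.0, 0.0, -0.0]] [[3.0, -9.9, -54.0],[-5.0, 0.0, -0.0]] [[3.1, -5.1, -54.6],[-5.0, 0.0, -0.0]] [[3.1, -0.4, -54.9],[-5.0, 0.0, -0.0]] [[3.1, 4.4, -54.7],[-5.0, 0.0, -0.0]] [[3.1, 9.1, -54.1],[-5.0, 0.0, -0.0]] [[3.2, 13.8, -53.1],[-5.0, 0.0, -0.0]] [[3.2, 18.4, -51.7],[-5.0, 0.0, -0.0]]
```

```bash
python3 -m inch '[[60,[3,-28,-47],[-5,0,0]],[60,[3,-24,-50],[-5,0,0]],[60,[3,-19,-52],[-5,0,0]],[60,[3,-15,-53],[-5,0,0]],[60,[3,-10,-54],[-5,0,0]]]' && python3 - <<'E'
from h import *
p,im=snap("wrist");save("pics/w1.png",im)
for t in ["pocket_1","stud_top"]:
    print(t,[(np.round(d["pixel"]).tolist(),round(d["confidence"],2), np.round(atz(p,d["pixel"],{"pocket_1":.04}.get(t,.06)),4).tolist()) for d in imaging.tip_of("wrist",t)[:4]])
plan([((.5,.31,.22),down(21))])
E
```

```text
time: 2.52
position: [0.4814, -0.0105, 0.2395]
tool_rot: [0.534, 0.459, -0.533, 0.47]
ft_force: [0.5, 0.0, 0.2]
grip_width: 0.06
pocket_1 [([370.0, 186.0], 0.57, [0.5357, -0.0039, 0.04]), ([343.0, 126.0], 0.57, [0.5159, 0.0546, 0.04])]
stud_top [([401.0, 263.0], 0.49, [0.5553, -0.0792, 0.06])]
[[2.7, -4.1, -53.2],[-4.8, 0.1, -0.1]] [[2.8, 0.4, -53.4],[-4.8, 0.1, -0.1]] [[2.9, 4.9, -53.2],[-4.8, 0.1, -0.1]] [[3.0, 9.3, -52.6],[-4.8, 0.1, -0.1]] [[3.1, 13.7, -51.6],[-4.8, 0.1, -0.1]] [[3.1, 17.9, -50.3],[-4.8, 0.1, -0.1]]
```

View pics/w1.png

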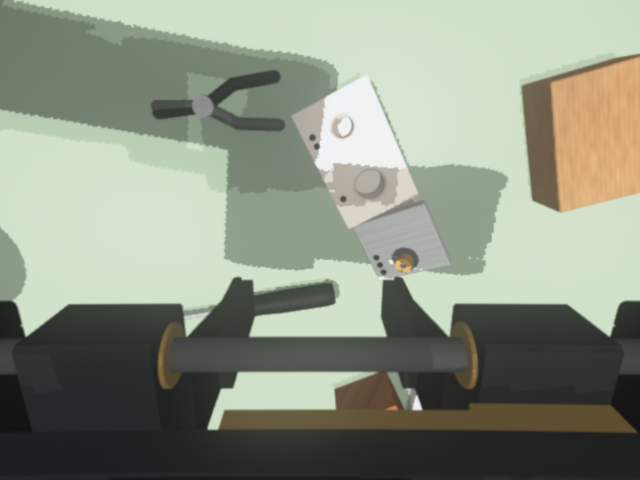

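```bash
python3 -m inch '[[60,[3,-4,-53],[-5,0,0]],[60,[3,0,-53],[-4.5,0,0]],[60,[3,5,-53],[-4.5,0,0]],[60,[3,9,-53],[-4.5,0,0]],[60,[3,13,-52],[-4.5,0,0]],[60,[3,17,-50],[-4.5,0,0]],[60,[0,0,0],[0,0,0]]]' && python3 - <<'E'
from h import *
p,im=snap("wrist");save("pics/w2.png",im)
P,Q=pose()
for t in ["cell_fat","cell_thin"]:
    print(t,[(np.round(d["pixel"]).tolist(),round(d["confidence"],2), np.round(atz(p,d["pixel"],0),4).tolist()) for d in imaging.tip_of("wrist",t)[:4]])
    for d in imaging.cut_out("wrist",t)[:3]: print(d["confidence"],d["box"])
print(P,Q.as_matrix().round(3).tolist())
E
```

```text
time: 3.55
position: [0.5104, 0.309, 0.2189]
tool_rot: [0.408, 0.569, -0.407, 0.587]
ft_force: [0.2, -0.3, -0.8]
grip_width: 0.0602
cell_fat [([328.0, 182.0], 0.81, [0.5201, 0.3252, 0.0])]
0.65 [329.2, 191.8, 27.8, 41.4]
0.4 [244.9, 400.7, 73.4, 54.2]
cell_thin [([206.0, 255.0], 0.69, [0.4248, 0.2076, -0.0])]
0.89 [197.2, 272.1, 40.9, 46.2]
[0.51028027 0.30716001 0.21886525] [[0.021, 0.943, 0.333], [-0.015, 0.333, -0.943], [-1.0, 0.015, 0.021]]
```

View pics/w2.png

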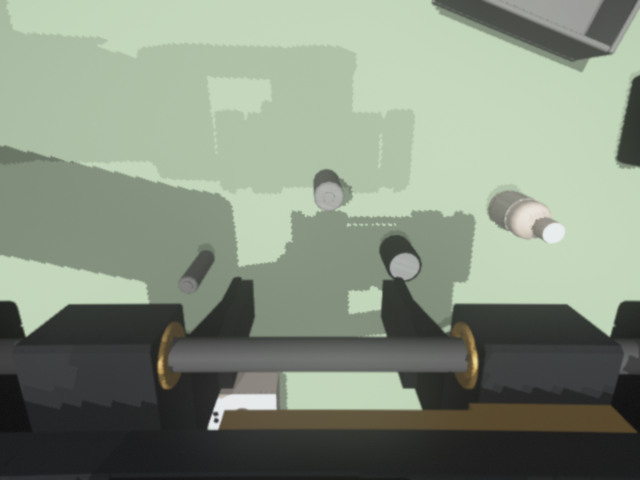

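```bash
python3 - <<'E'
from h import *
p=imaging.camera_params("wrist")
print("fat top",atz(p,(329.3,195.5),.0655),"thin top",atz(p,(187.5,284.5),.0655),"cap top",atz(p,(404,265),.045))
print("tcp px",proj(p,pose()[0]))
import cv2
im=cv2.imread("pics/w2.png");cv2.imwrite("pics/w2c.png",cv2.resize(im[150:310,150:450],None,fx=2.6,fy=2.6))
fat=np.array([*atz(p,(329.3,195.5),.0655)[:2]])
plan([((*fat,.15),down(19.4))]);
E
```

```text
fat top [0.51693949 0.3215491  0.0655    ] thin top [0.42406728 0.20223644 0.0655    ] cap top [0.60985715 0.27678942 0.045     ]
tcp px [317.01817873 299.1877081 ]
[[34.6, 5.6, -7.3],[-0.1, 0.6, -0.4]] [[34.6, 5.9, -7.0],[-0.1, 0.6, -0.4]]
```

View pics/w2c.png

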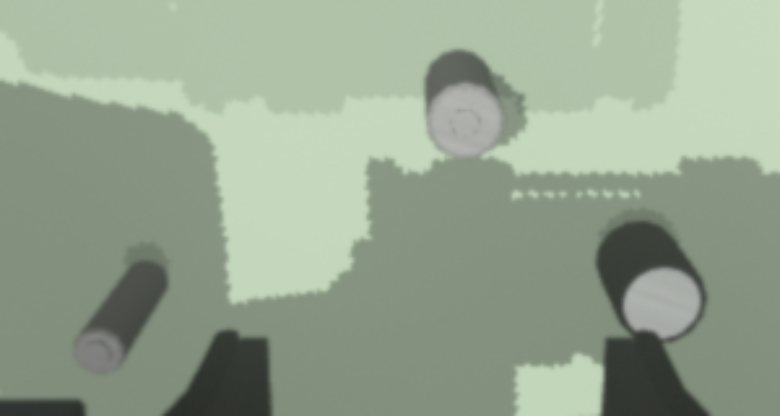

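```bash
python3 -m inch '[[60,[35,5.5,-7],[0,0.6,-0.4]],[60,[35,5.5,-7],[0,0.6,-0.4]],[60,[40,0,0],[0,0,0]],[60,[0,0,0],[0,0,0]]]' && python3 - <<'E'
from h import *
p,im=snap("wrist");save("pics/w3.png",im);print(p["xyz"])
P,Q=pose();print(P,Q.as_matrix().round(3).tolist())
for d in imaging.cut_out("wrist","cell_fat")[:2]: print(d["confidence"],d["box"])
print([ (d["pixel"],d["confidence"],atz(p,d["pixel"],0)) for d in imaging.tip_of("wrist","cell_fat")])
print(proj(p,[.517,.3215,.0]),proj(p,[.517,.3215,.065]))
E
```

```text
time: 4.3
position: [0.5202, 0.3155, 0.1096]
tool_rot: [0.414, 0.574, -0.411, 0.575]
ft_force: [-0.8, 0.3, -0.5]
grip_width: 0.06
[0.49249446 0.39584734 0.2719418 ]
[0.52213721 0.31629835 0.1116413 ] [[0.009, 0.947, 0.32], [0.003, 0.32, -0.947], [-1.0, 0.01, -0.0]]
[([318.7, 217.3], 0.89, array([0.51859545, 0.32509585, 0.        ]))]
[315.08493776 221.08372452] [314.86858577 252.28014513]
```

```bash
python3 -m inch '[[60,[25,0,-8],[0,0,0]],[60,[40,0,0],[0,0,0]],[60,[9,0,0],[0,0,0]],[60,[0,0,0],[0,0,0]],[20,[0,0,0],[0,0,0]],[20,[0,0,0],[0,0,0]],[20,[0,0,0],[0,0,0]],[20,[0,0,0],[0,0,0]],[20,[0,0,0],[0,0,0]]]' 15 && python3 - <<'E'
from h import *
p,im=snap("wrist");save("pics/w4.png",im)
P,Q=pose();print(P,Q.as_matrix().round(3).tolist())
for d in imaging.cut_out("wrist","cell_fat")[:2]: print(d["confidence"],d["box"])
E
```

```text
time: 5.58
position: [0.5321, 0.3288, 0.0532]
tool_rot: [0.425, 0.566, -0.4, 0.582]
ft_force: [0.6, 0.4, -0.2]
grip_width: 0.0272
[0.53207614 0.32881668 0.05315475] [[0.038, 0.947, 0.32], [0.015, 0.319, -0.948], [-0.999, 0.041, -0.002]]
0.56 [308.2, 288.0, 80.0, 97.6]
```

View pics/w4.png

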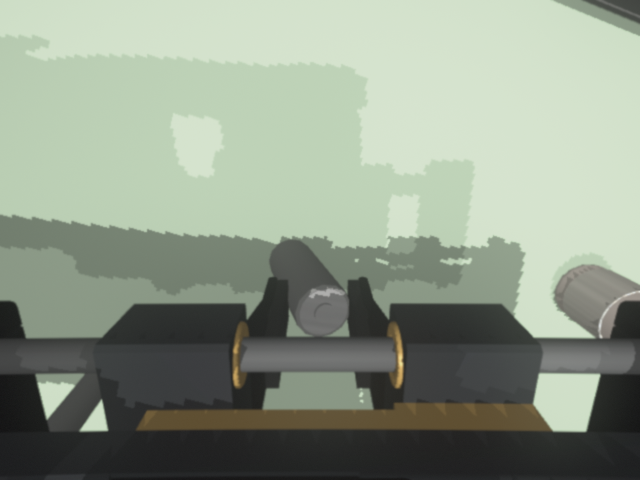

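```bash
python3 - <<'E'
from h import *
o=get_obs();print({k:np.round(v,3).tolist() for k,v in o.items()})
E
```

```text
{'time': 5.675, 'q': [0.375, 0.737, 1.587, -0.0, 0.777, 0.05], 'joint_velocities': [0.0, 0.001, -0.001, -0.001, -0.001, -0.001], 'joint_torque': [0.011, -46.968, -11.685, 0.058, -0.097, 0.003], 'position': [0.532, 0.329, 0.053], 'tool_rot': [0.425, 0.566, -0.4, 0.582], 'ft_force': [-0.211, 0.397, 0.306], 'moment': [-0.004, -0.106, -0.014], 'grip_width': 0.028}
```

```bash
python3 -m inch '[[60,[0,0,0],[0,0,0]],[60,[0,0,0],[0,0,0]],[60,[0,0,0],[0,0,0]]]' && python3 - <<'E'
from h import *
P,Q=pose();print(P,Q.as_matrix().round(3).tolist())
p,im=snap("wrist");save("pics/w5.png",im)
print([ (d["pixel"],d["confidence"],atz(p,d["pixel"],0)) for d in imaging.tip_of("wrist","cell_fat")])
for n in ["side"]:
    p,im=snap(n);save("pics/s5.png",im);print([ (d["pixel"],d["confidence"],atz(p,d["pixel"],0)) for d in imaging.tip_of(n,"cell_fat")])
a=cv2.imread("pics/w5.png")[160:400,150:490];b=cv2.resize(cv2.imread("pics/s5.png")[60:260,180:380],(240,240))
cv2.imwrite("pics/c5.png",np.hstack([a,b]))
E
```

```text
time: 6.05
position: [0.532, 0.3288, 0.0528]
tool_rot: [0.424, 0.566, -0.4, 0.582]
ft_force: [-0.3, 0.4, -0.3]
grip_width: 0.0501
[0.53201161 0.32877582 0.05284629] [[0.038, 0.947, 0.32], [0.015, 0.319, -0.948], [-0.999, 0.041, -0.002]]
[([292.2, 255.9], 0.81, array([0.51931926, 0.32614992, 0.        ])), ([580.8, 287.3], 0.46, array([0.69816824, 0.36163642, 0.        ]))]
[([271.2, 150.7], 0.56, array([0.52398225, 0.33545996, 0.        ])), ([335.7, 136.3], 0.4, array([0.69299734, 0.35708946, 0.        ]))]
```

View pics/c5.png

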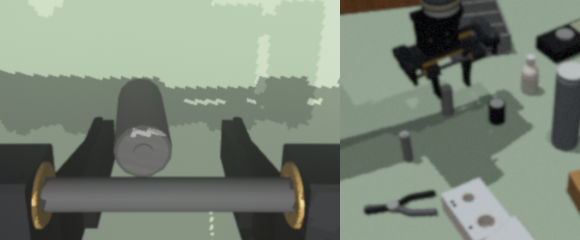

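```bash
python3 - <<'E'
from h import *
plan([((.519,.326,.053),down(18.7)),((.519,.326,.037),down(18.7))])
E
```

```text
[[-0.6, -13.3, -1.5],[-0.1, -0.1, -2.3]] 
[[16.0, 0.0, 0.0],[0.0, 0.0, 0.0]]
```

```bash
for i in 1; do python3 -m inch '[[60,[0,-13,-1.5],[0,0,-2.3]]]'; python3 -m inch '[[60,[0,0,0],[0,0,0]]]';  python3 -m inch '[[60,[0,0,0],[0,0,0]]]'; done; python3 - <<'E'
from h import *
plan([((.519,.326,.037),down(18.7))])
E
```

```text
time: 6.38
position: [0.5195, 0.3261, 0.0526]
tool_rot: [0.413, 0.575, -0.412, 0.574]
ft_force: [-0.3, 0.2, 0.3]
grip_width: 0.0596
time: 6.5
position: [0.5194, 0.3261, 0.0525]
tool_rot: [0.413, 0.575, -0.412, 0.574]
ft_force: [0.5, 0.8, -1.2]
grip_width: 0.0597
time: 6.62
position: [0.5198, 0.3262, 0.0526]
tool_rot: [0.413, 0.575, -0.411, 0.574]
ft_force: [0.3, -0.5, 0.8]
grip_width: 0.0597
[[15.6, -0.9, -0.0],[-0.1, -0.1, -0.1]]
```

```bash
python3 -m inch '[[60,[15,-0.5,0],[0,0,0]],[60,[0,0,0],[0,0,0]]]'; python3 -m inch '[[34,[0,0,0],[0,0,0]],[34,[0,0,0],[0,0,0]]]';  python3 -m inch '[[20,[0,0,0],[0,0,0]],[20,[0,0,0],[0,0,0]]]' 15;python3 -m inch '[[20,[0,0,0],[0,0,0]],[20,[0,0,0],[0,0,0]]]'
```

```text
time: 6.88
position: [0.5196, 0.3261, 0.0365]
tool_rot: [0.414, 0.574, -0.411, 0.574]
ft_force: [-0.8, -0.6, -0.5]
grip_width: 0.0599
time: 7.12
position: [0.5196, 0.3261, 0.036]
tool_rot: [0.413, 0.574, -0.411, 0.574]
ft_force: [0.1, 0.4, -0.8]
grip_width: 0.0472
time: 7.38
position: [0.5198, 0.3261, 0.0363]
tool_rot: [0.414, 0.574, -0.411, 0.574]
ft_force: [-0.4, -1.0, -0.0]
grip_width: 0.0282
time: 7.62
position: [0.5197, 0.3261, 0.0364]
tool_rot: [0.414, 0.574, -0.411, 0.574]
ft_force: [0.0, 0.3, -1.5]
grip_width: 0.0257
```

```bash
python3 - <<'E'
from h import *
plan([((.52,.326,.16),down(18.7)),((.55,-.05,.16),down(18.7))],step=55)
E
```

```text
[[-41.2, 0.2, -0.0],[-0.0, -0.0, -0.0]] [[-41.2, 0.2, 0.0],[-0.0, -0.0, -0.0]] [[-41.2, 0.1, 0.0],[-0.0, -0.0, -0.0]] 
[[0.0, -13.2, 52.3],[-0.0, 0.0, 0.0]] [[0.0, -13.2, 52.3],[-0.0, 0.0, 0.0]] [[0.0, -13.2, 52.3],[-0.0, 0.0, 0.0]] [[0.0, -13.2, 52.3],[-0.0, 0.0, 0.0]] [[0.0, -13.2, 52.3],[-0.0, 0.0, 0.0]] [[0.0, -13.2, 52.3],[-0.0, 0.0, 0.0]] [[0.0, -13.2, 52.3],[-0.0, 0.0, 0.0]]
```

```bash
python3 -m inch '[[20,[-20,0,0],[0,0,0]],[20,[-52,0,0],[0,0,0]],[20,[-52,0,0],[0,0,0]],[20,[0,-7,26],[0,0,0]],[20,[0,-13,52],[0,0,0]],[20,[0,-13,52],[0,0,0]],[20,[0,-13,52],[0,0,0]],[20,[0,-13,52],[0,0,0]],[20,[0,-13,52],[0,0,0]],[20,[0,-13,52],[0,0,0]],[20,[0,-6,26],[0,0,0]],[20,[0,0,0],[0,0,0]]]'; python3 -m inch '[[20,[0,0,0],[0,0,0]]]'; cat >> h.py <<'E'
def look(names,zs,cam="wrist",k=3):
    for i in range(k):
        p=imaging.camera_params(cam);im=imaging.camera(cam)
        for t,z in zip(names,zs):
            print(t,[(np.round(d["pixel"],1).tolist(),round(d["confidence"],2), np.round(atz(p,d["pixel"],z),4).tolist()) for d in imaging.tip_of(cam,t)[:3]])
    return p,im
E
python3 - <<'E'
from h import *
p,im=look(["pocket_1","stud_top"],[.04,.06]);save("pics/w6.png",im);print(pose()[0],pose()[1].as_matrix().round(3).tolist())
save("pics/w6.png",im[:, :])
E
```

```text
time: 9.12
position: [0.5529, -0.059, 0.164]
tool_rot: [0.414, 0.573, -0.409, 0.577]
ft_force: [0.9, 0.2, -0.7]
grip_width: 0.0259
time: 9.25
position: [0.5523, -0.0585, 0.1639]
tool_rot: [0.414, 0.573, -0.41, 0.576]
ft_force: [-0.1, -1.2, -0.9]
grip_width: 0.0258
pocket_1 [([323.4, 149.9], 0.83, [0.5392, -0.0029, 0.04]), ([312.3, 260.1], 0.17, [0.5591, -0.0878, 0.04])]
stud_top [([318.0, 54.1], 0.65, [0.5155, 0.0537, 0.06]), ([310.2, 262.0], 0.45, [0.5557, -0.0821, 0.06])]
pocket_1 [([319.3, 58.1], 0.79, [0.5165, 0.0546, 0.04]), ([317.7, 151.2], 0.59, [0.5357, -0.0045, 0.04])]
stud_top []
pocket_1 [([316.7, 153.3], 0.85, [0.5357, -0.0064, 0.04]), ([317.9, 58.9], 0.69, [0.516, 0.0536, 0.04])]
stud_top [([317.6, 151.1], 0.2, [0.535, -0.0028, 0.06])]
[ 0.55281002 -0.05847522  0.16404691] [[0.008, 0.946, 0.323], [0.002, 0.323, -0.947], [-1.0, 0.008, 0.001]]
```

View pics/w6.png

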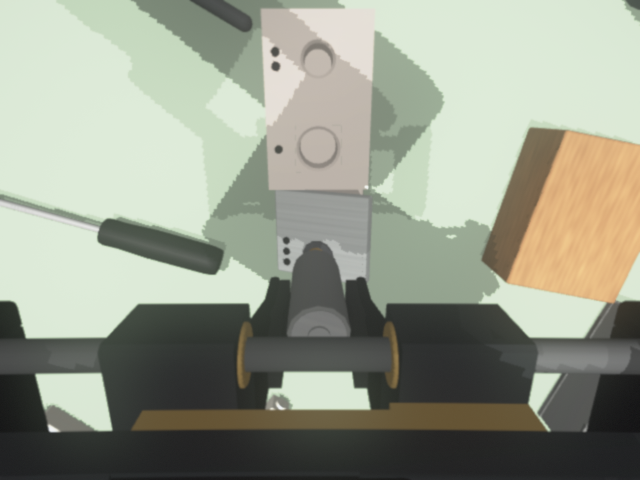

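```bash
python3 - <<'E'
from h import *
im=cv2.cvtColor(cv2.imread("pics/w6.png"),cv2.COLOR_BGR2GRAY)
p=imaging.camera_params("wrist");K=np.array(p["camera_matrix"]);print(K[0,0])
for c in [(318,148),(318,60)]:
    x,y=c;cr=im[y-40:y+40,x-40:x+40].astype(np.float32)
    big=cv2.resize(cr,None,fx=4,fy=4,interpolation=cv2.INTER_CUBIC);b8=np.clip(big,0,255).astype(np.uint8)
    h=cv2.HoughCircles(cv2.GaussianBlur(b8,(7,7),2),cv2.HOUGH_GRADIENT_ALT,1,2,param1=60,param2=.6,minRadius=40,maxRadius=110)
    if h is not None:
        for q in h[0][:4]: 
            uv=((q[0]+.5)/4-.5+x-40,(q[1]+.5)/4-.5+y-40);print(uv,q[2]/4,atz(p,uv,.04),atz(p,uv,.01))
    # profiles
    print("row",im[y,x-36:x+37:1].tolist());print("col",im[y-36:y+37,x].tolist())
E
```

```text
383.16674769079646
(np.float32(316.125), np.float32(145.375)) 19.542576 [ 0.53361615 -0.00165829  0.04      ] [ 0.53460146 -0.00410237  0.01      ]
(np.float32(319.875), np.float32(147.875)) 20.348288 [ 0.53679101 -0.00246305  0.04      ] [ 0.5381089  -0.00499144  0.01      ]
(np.float32(316.125), np.float32(150.125)) 20.503052 [ 0.53471307 -0.00487745  0.04      ] [ 0.53581328 -0.00765875  0.01      ]
(np.float32(313.875), np.float32(148.875)) 17.895863 [ 0.53286337 -0.00456015  0.04      ] [ 0.53376982 -0.00730822  0.01      ]
row [127, 172, 184, 185, 184, 184, 184, 184, 184, 184, 184, 184, 181, 176, 170, 162, 153, 139, 148, 175, 183, 183, 183, 183, 183, 183, 183, 183, 183, 183, 183, 183, 183, 183, 183, 183, 183, 183, 183, 183, 183, 182, 183, 183, 183, 182, 183, 182, 183, 182, 183, 182, 173, 147, 130, 140, 156, 162, 172, 178, 182, 182, 182, 183, 183, 182, 183, 183, 183, 182, 183, 182, 182]
col [186, 185, 186, 186, 186, 186, 185, 186, 185, 185, 185, 184, 184, 177, 163, 154, 158, 173, 182, 184, 184, 185, 184, 184, 184, 184, 184, 184, 184, 184, 184, 184, 184, 183, 183, 183, 183, 183, 
[... 700 characters left out ...]
 218, 213, 202, 197, 194, 189, 187, 187, 187, 186, 183, 173, 164, 156, 145, 152, 176, 186, 187, 187, 188, 187, 187, 188, 188, 187, 188, 187, 188, 187, 187, 188, 188, 187, 188, 188, 187, 188, 187, 188, 185, 172, 141, 137, 157, 164, 171, 183, 187, 187, 187, 188, 190, 196, 203, 215, 218, 219, 222, 223, 224, 224, 224, 224, 224, 224]
col [224, 224, 224, 224, 223, 223, 224, 223, 222, 222, 223, 222, 214, 198, 182, 167, 153, 148, 142, 131, 124, 122, 122, 124, 136, 161, 183, 188, 188, 188, 188, 188, 188, 187, 187, 188, 187, 188, 187, 187, 188, 188, 187, 188, 188, 188, 188, 187, 188, 188, 187, 183, 179, 178, 182, 186, 187, 187, 187, 187, 187, 187, 186, 186, 187, 187, 187, 186, 186, 187, 187, 187, 187]
```

```bash
python3 - <<'E'
from h import *
plan([((.5352,-.0032,.12),down(18.6))],step=45)
E
```

```text
[[22.0, 0.4, -29.0],[0.1, 0.0, -0.2]] [[22.0, 0.4, -29.0],[0.1, 0.0, -0.2]]
```

```bash
python3 -m inch '[[20,[20,0.4,-29],[0,0,0]],[20,[20,0.4,-27],[0,0,0]],[20,[0,0,-2],[0,0,0]],[20,[0,0,0],[0,0,0]]]';  python3 - <<'E'
from h import *
P,Q=pose();print(P,Q.as_matrix().round(3).tolist())
plan([((.5352,-.0032,.085),down(18.6))],step=45)
for i in range(2):
    p,im=snap("wrist");print([(d["pixel"],d["confidence"],d["box"]) if 0 else d["box"] for d in imaging.cut_out("wrist","cell_fat")[:2]],[ (d["pixel"],atz(p,d["pixel"],P[2]-.036)) for d in imaging.tip_of("wrist","cell_fat")[:2]])
save("pics/w7.png",im)
E
```

```text
time: 10.2
position: [0.5371, -0.0028, 0.1244]
tool_rot: [0.414, 0.571, -0.409, 0.579]
ft_force: [0.1, -0.0, -0.6]
grip_width: 0.0256
[ 0.53709895 -0.00282444  0.12436109] [[0.013, 0.946, 0.323], [0.0, 0.323, -0.946], [-1.0, 0.012, 0.004]]
[[39.3, -2.4, -0.4],[0.2, 0.2, -0.7]] 
[[319.7, 292.5, 60.8, 82.7]] [([315.7, 272.1], array([ 0.53739853, -0.00491314,  0.08836109]))]
[[318.5, 292.8, 63.4, 85.7]] [([316.2, 270.3], array([ 0.53736014, -0.00431575,  0.08836109]))]
```

```bash
python3 -m inch '[[20,[20,-2,-0.8],[0,0,-0.7]],[20,[16,0,0],[0,0,0]],[20,[0,0,0],[0,0,0]]]';  python3 - <<'E'
from h import *
P,Q=pose();print(P,Q.as_matrix().round(3).tolist())
plan([((.535,-.002,.048),down(18.6))],step=15)
E
```

```text
time: 10.88
position: [0.5348, -0.0039, 0.0857]
tool_rot: [0.411, 0.574, -0.413, 0.575]
ft_force: [0.0, 0.1, 0.2]
grip_width: 0.0256
[ 0.53475436 -0.00391782  0.08569883] [[-0.0, 0.947, 0.32], [-0.004, 0.32, -0.947], [-1.0, -0.001, 0.004]]
[[12.6, 0.3, -0.6],[0.0, 0.1, 0.0]] [[12.6, 0.3, -0.6],[0.0, 0.1, 0.0]] [[12.6, 0.3, -0.6],[0.0, 0.1, 0.0]]
```

```bash
python3 -m inch '[[20,[5,0.3,-1.8],[0,0,0]],[20,[0,0,0],[0,0,0]]]'; python3 -m inch '[[20,[12,0,0],[0,0,0]],[20,[6,0,0],[0,0,0]]]';  python3 -m inch '[[20,[8,0,0],[0,0,0]],[20,[5,0,0],[0,0,0]],[20,[0,0,0],[0,0,0]]]'
```

```text
time: 11.12
position: [0.5343, -0.0021, 0.0799]
tool_rot: [0.411, 0.574, -0.414, 0.575]
ft_force: [-0.2, 0.2, -1.5]
grip_width: 0.0255
time: 11.38
position: [0.5353, -0.0023, 0.0618]
tool_rot: [0.411, 0.573, -0.413, 0.576]
ft_force: [-0.4, -0.5, -1.7]
grip_width: 0.0254
time: 11.75
position: [0.5351, -0.0023, 0.0472]
tool_rot: [0.411, 0.574, -0.413, 0.576]
ft_force: [0.5, -0.4, -0.9]
grip_width: 0.0256
```

```bash
python3 -m inch '[[20,[1,0,0],[0,0,0]],[50,[0,0,0],[0,0,0]],[50,[0,0,0],[0,0,0]],[50,[0,0,0],[0,0,0]],[50,[0,0,0],[0,0,0]]]'; python3 -m inch '[[50,[-30,0,0],[0,0,0]],[50,[-50,0,0],[0,0,0]],[60,[-30,0,0],[0,0,0]],[60,[-10,0,40],[0,0,0]],[60,[0,0,0],[0,0,0]]]'; python3 - <<'E'
from h import *
P,Q=pose();print(P,Q.as_matrix().round(3).tolist())
p,im=look(["cell_fat"],[.01],k=2);save("pics/w8.png",im)
plan([((.425,.19,.17),down(18.6))],step=52)
E
```

```text
time: 12.38
position: [0.5356, -0.0025, 0.047]
tool_rot: [0.411, 0.573, -0.413, 0.576]
ft_force: [0.1, -0.1, 0.6]
grip_width: 0.0488
time: 13.0
position: [0.5484, -0.0402, 0.1709]
tool_rot: [0.411, 0.573, -0.413, 0.576]
ft_force: [0.0, 0.3, 0.2]
grip_width: 0.0597
[ 0.54843337 -0.04021952  0.17088883] [[0.002, 0.947, 0.321], [-0.005, 0.321, -0.947], [-1.0, 0.0, 0.005]]
cell_fat [([313.2, 167.8], 0.74, [0.533, -0.0057, 0.01]), ([315.5, 183.9], 0.19, [0.5392, -0.018, 0.01])]
cell_fat [([318.2, 171.4], 0.73, [0.5342, -0.0042, 0.01])]
[[-0.2, -8.0, -50.8],[0.1, 0.0, 0.1]] [[-0.2, -8.1, -50.7],[0.1, 0.0, 0.1]] [[-0.2, -8.1, -50.7],[0.1, 0.0, 0.1]] [[-0.3, -8.2, -50.7],[0.1, 0.0, 0.1]] [[-0.3, -8.2, -50.7],[0.1, 0.0, 0.1]]
```

View pics/w8.png

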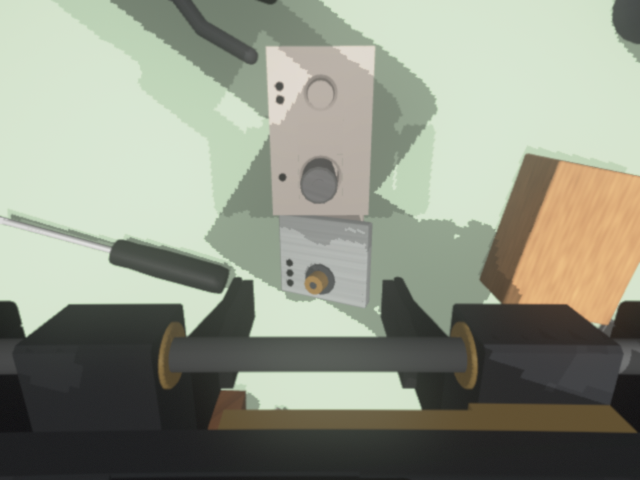

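```bash
python3 -m inch '[[60,[0,-8,-50],[0,0,0]],[60,[0,-8,-50],[0,0,0]],[60,[0,-8,-50],[0,0,0]],[60,[0,-8,-50],[0,0,0]],[60,[0,-8,-48],[0,0,0]],[60,[0,0,0],[0,0,0]],[60,[0,0,0],[0,0,0]]]'; python3 - <<'E'
from h import *
P,Q=pose();print(P,Q.as_matrix().round(3).tolist())
p,im=look(["cell_thin"],[.0],k=3);save("pics/w9.png",im)
print([d["box"] for d in imaging.cut_out("wrist","cell_thin")[:2]])
E
```

```text
time: 14.08
position: [0.4179, 0.1933, 0.1645]
tool_rot: [0.406, 0.58, -0.414, 0.572]
ft_force: [1.2, -0.6, 0.5]
grip_width: 0.0599
[0.41790156 0.19331842 0.16451601] [[-0.015, 0.945, 0.328], [-0.002, 0.328, -0.945], [-1.0, -0.015, -0.003]]
cell_thin [([331.0, 200.4], 0.96, [0.4235, 0.206, 0.0])]
cell_thin [([334.5, 196.3], 0.83, [0.4254, 0.2097, 0.0])]
cell_thin [([330.1, 199.9], 0.58, [0.4237, 0.2051, 0.0])]
[[268.4, 307.6, 137.7, 61.9], [334.8, 211.0, 24.6, 40.0]]
```

```bash
python3 - <<'E'
from h import *
plan([((.4242,.206,.1),down(18.6))],step=35)
E
```

```text
[[32.4, 5.2, -5.5],[0.2, -0.1, 0.4]] [[32.4, 5.0, -5.6],[0.2, -0.1, 0.4]]
```

```bash
python3 -m inch '[[60,[31,5,-5.5],[0.2,0,0.4]],[60,[31,5,-5.5],[0.2,0,0.4]],[60,[0,0,0],[0,0,0]],[60,[0,0,0],[0,0,0]]]'; python3 - <<'E'
from h import *
P,Q=pose();print(P,Q.as_matrix().round(3).tolist())
p,im=look(["cell_thin"],[.0],k=3);save("pics/w9.png",im)
E
```

```text
time: 14.92
position: [0.4274, 0.2046, 0.1028]
tool_rot: [0.416, 0.573, -0.413, 0.573]
ft_force: [-0.3, -0.2, -0.3]
grip_width: 0.0604
[0.42737394 0.20462097 0.10282422] [[0.003, 0.949, 0.314], [0.003, 0.314, -0.949], [-1.0, 0.004, -0.002]]
cell_thin [([314.4, 229.2], 0.7, [0.4249, 0.2067, 0.0]), ([597.8, 213.5], 0.66, [0.6116, 0.2806, 0.0])]
cell_thin [([312.2, 228.3], 0.59, [0.4234, 0.2069, 0.0])]
cell_thin [([314.9, 228.0], 0.71, [0.4252, 0.2078, 0.0])]
```

```bash
python3 -m inch '[[60,[10,-1.8,-3],[0,0,0]],[60,[30,0,0],[0,0,0]],[60,[22,0,0],[0,0,0]],[60,[0,0,0],[0,0,0]]]'; python3 - <<'E'
from h import *
P,Q=pose();print(P);p,im=look(["cell_thin"],[.0],k=1)
plan([((.4247,.207,.036),down(18.6))],step=35)
E
```

```text
time: 15.72
position: [0.4251, 0.2081, 0.0395]
tool_rot: [0.417, 0.572, -0.411, 0.574]
ft_force: [-0.0, 0.9, -0.0]
grip_width: 0.0602
[0.42512118 0.20810197 0.03949927]
cell_thin [([316.4, 271.1], 0.55, [0.4259, 0.2054, 0.0])]
[[4.8, -1.9, 0.8],[-0.3, -0.1, -0.6]]
```

```bash
python3 -m inch '[[60,[4,0,1],[0,0,-0.5]],[30,[0,0,0],[0,0,0]],[30,[0,0,0],[0,0,0]],[12,[0,0,0],[0,0,0]],[12,[0,0,0],[0,0,0]],[12,[0,0,0],[0,0,0]],[12,[0,0,0],[0,0,0]],[12,[0,0,0],[0,0,0]]]' 12; python3 - <<'E'
from h import *
P,Q=pose();print(P)
plan([(P+[0,0,.1],down(18.6)),((.53,.012,.14),down(18.6))],step=52)
E
```

```text
time: 16.82
position: [0.4281, 0.2078, 0.0389]
tool_rot: [0.416, 0.572, -0.412, 0.574]
ft_force: [-0.3, 0.6, -0.1]
grip_width: 0.0176
[0.42806331 0.20777441 0.03888154]
[[-50.0, 0.3, -0.1],[-0.1, -0.0, -0.2]] [[-50.0, 0.2, -0.0],[-0.1, -0.0, -0.2]] 
[[-0.2, 6.8, 43.6],[0.0, -0.0, 0.0]] [[-0.2, 6.8, 43.6],[0.0, -0.0, 0.0]] [[-0.2, 6.8, 43.6],[0.0, -0.0, 0.0]] [[-0.2, 6.8, 43.6],[0.0, -0.0, 0.0]] [[-0.2, 6.8, 43.6],[0.0, -0.0, 0.0]]
```

```bash
python3 -m inch '[[12,[-20,0,0],[0,0,0]],[12,[-50,0,0],[0,0,0]],[12,[-32,0,0],[0,0,0]],[12,[0,7,43],[0,0,0]],[12,[0,7,43],[0,0,0]],[12,[0,7,43],[0,0,0]],[12,[0,7,43],[0,0,0]],[12,[0,7,43],[0,0,0]],[12,[0,0,0],[0,0,0]],[12,[0,0,0],[0,0,0]]]'; python3 - <<'E'
from h import *
P,Q=pose();print(P,Q.as_matrix().round(3).tolist())
p,im=look(["pocket_2","cell_thin"],[.04,P[2]-.0385],k=3);save("pics/w10.png",im)
im8=cv2.imread("pics/w8.png",0)
print(proj(p,[.5161,.0537,.04]))
g=cv2.imread("pics/w10.png",0)
x,y=proj(p,[.5161,.0537,.04]).round().astype(int)
print(x,y,g[y,x-30:x+31].tolist(),g[y-30:y+31,x].tolist())
E
```

```text
time: 18.08
position: [0.53, 0.0094, 0.143]
tool_rot: [0.415, 0.573, -0.412, 0.574]
ft_force: [-0.6, 0.5, -0.9]
grip_width: 0.0177
[0.52999521 0.00937537 0.14300583] [[0.004, 0.948, 0.317], [0.003, 0.317, -0.949], [-1.0, 0.004, -0.002]]
pocket_2 [([318.7, 168.0], 0.88, [0.5165, 0.0542, 0.04])]
cell_thin [([320.7, 267.5], 0.57, [0.5321, 0.0099, 0.1045])]
pocket_2 [([317.3, 167.0], 0.57, [0.5156, 0.0552, 0.04])]
cell_thin [([319.8, 267.3], 0.66, [0.5319, 0.0104, 0.1045])]
pocket_2 [([317.6, 169.4], 0.9, [0.5168, 0.0535, 0.04])]
cell_thin [([319.1, 266.4], 0.61, [0.5318, 0.0107, 0.1045]), ([163.6, 59.1], 0.53, [0.4271, 0.0885, 0.1045])]
[316.74334591 168.86185419]
317 169 [183, 182, 182, 182, 182, 182, 182, 182, 182, 182, 182, 179, 171, 162, 155, 141, 130, 144, 169, 179, 181, 182, 181, 182, 182, 182, 181, 182, 181, 181, 182, 182, 181, 182, 181, 181, 181, 181, 181, 181, 177, 161, 136, 127, 139, 156, 162, 170, 179, 181, 181, 181, 181, 181, 182, 181, 181, 181, 181, 182, 181] [182, 182, 182, 182, 182, 182, 182, 181, 181, 180, 180, 176, 164, 151, 155, 171, 179, 181, 181, 181, 181, 181, 181, 182, 181, 181, 182, 182, 182, 182, 182, 181, 181, 180, 180, 181, 180, 170, 147, 137, 137, 137, 137, 143, 157, 171, 175, 177, 180, 181, 180, 181, 181, 181, 180, 181, 181, 181, 181, 181, 180]
```

```bash
python3 - <<'E'
from h import *
plan([((.515,.0535,.1),down(18.6))],step=30)
E
```

```text
[[14.5, -0.5, -15.6],[-0.0, -0.0, -0.1]] [[14.5, -0.4, -15.6],[-0.0, -0.0, -0.1]] [[14.5, -0.4, -15.6],[-0.0, -0.0, -0.1]]
```

```bash
python3 -m inch '[[12,[10,-0.4,-16],[0,0,0]],[12,[14,-0.4,-16],[0,0,0]],[12,[14,-0.4,-15],[0,0,0]],[12,[0,0,0],[0,0,0]],[12,[0,0,0],[0,0,0]]]'; python3 - <<'E'
from h import *
P,Q=pose();print(P,Q.as_matrix().round(3).tolist())
p,im=look(["cell_thin"],[P[2]-.0385],k=3);save("pics/w11.png",im)
print(proj(p,[.516,.054,.04]),proj(p,P-[0,0,.0385]))
plan([((.515,.0535,.085),down(18.6))],step=30)
E
```

```text
time: 19.15
position: [0.5124, 0.0582, 0.1031]
tool_rot: [0.414, 0.574, -0.411, 0.575]
ft_force: [-0.2, -0.5, -0.5]
grip_width: 0.0175
[0.51242826 0.05818337 0.10307477] [[0.003, 0.948, 0.319], [0.003, 0.319, -0.948], [-1.0, 0.004, -0.002]]
cell_thin [([318.5, 267.0], 0.7, [0.5132, 0.0586, 0.0646])]
cell_thin [([313.6, 268.5], 0.73, [0.511, 0.0564, 0.0646])]
cell_thin [([316.9, 266.7], 0.74, [0.5129, 0.0577, 0.0646])]
[319.58477833 258.20642271] [316.41894271 265.76136496]
[[18.5, 0.7, 4.5],[-0.1, -0.1, -0.3]]
```

```bash
python3 -m inch '[[12,[16,2,5],[0,0,0]],[12,[0,0,0],[0,0,0]]]';  python3 -m inch '[[12,[0,0,0],[0,0,0]]]'
```

```text
time: 19.7
position: [0.5171, 0.0527, 0.0867]
tool_rot: [0.415, 0.573, -0.411, 0.575]
ft_force: [-0.0, 1.0, -0.5]
grip_width: 0.0174
time: 19.82
position: [0.5171, 0.0525, 0.0863]
tool_rot: [0.415, 0.573, -0.411, 0.575]
ft_force: [-0.2, -0.1, 0.1]
grip_width: 0.0178
```

```bash
python3 -m inch '[[12,[4,-0.6,-1.7],[0,0,0]],[12,[0,0,0],[0,0,0]]]';  python3 -m inch '[[12,[10,0,0],[0,0,0]],[12,[0,0,0],[0,0,0]]]'; python3 -m inch '[[12,[10,0,0],[0,0,0]],[12,[6,0,0],[0,0,0]],[12,[0,0,0],[0,0,0]]]'
```

```text
time: 20.08
position: [0.5157, 0.054, 0.082]
tool_rot: [0.415, 0.573, -0.412, 0.574]
ft_force: [-0.5, 0.3, -1.2]
grip_width: 0.0177
time: 20.32
position: [0.5157, 0.0542, 0.0714]
tool_rot: [0.415, 0.573, -0.411, 0.575]
ft_force: [-0.8, 1.6, -0.9]
grip_width: 0.0175
time: 20.7
position: [0.5157, 0.0543, 0.054]
tool_rot: [0.415, 0.573, -0.411, 0.574]
ft_force: [0.6, -0.5, -1.0]
grip_width: 0.0181
```

```bash
python3 -m inch '[[12,[5,0,0],[0,0,0]],[12,[1,0,0],[0,0,0]],[12,[0,0,0],[0,0,0]]]'; python3 -m inch '[[45,[0,0,0],[0,0,0]],[45,[0,0,0],[0,0,0]],[45,[0,0,0],[0,0,0]],[45,[0,0,0],[0,0,0]]]'; python3 -m inch '[[50,[-30,0,0],[0,0,0]],[50,[-50,0,0],[0,0,0]],[60,[-45,0,0],[0,0,0]],[60,[-10,0,45],[0,0,0]],[60,[0,0,45],[0,0,0]],[60,[0,0,0],[0,0,0]]]'; python3 - <<'E'
from h import *
P,Q=pose();print(P,Q.as_matrix().round(3).tolist())
p,im=look(["cell_thin","cell_fat","stud_top"],[.01,.01,.06],k=2);save("pics/w12.png",im)
for n in ["side","top"]:
  look(["cell_thin","cell_fat","probe","stand"],[.01,.01,.01,0],n,1)
a=cv2.imread("pics/w12.png")[0:320,180:480]
s=cv2.imread("pics/side0.png");s=cv2.cvtColor(imaging.camera("side"),cv2.COLOR_RGB2BGR)
b=cv2.resize(s[200:330,220:370],(369,320),interpolation=cv2.INTER_CUBIC)
cv2.imwrite("pics/c12.png",np.hstack([a,b]))
E
```

```text
time: 21.08
position: [0.5162, 0.0542, 0.0487]
tool_rot: [0.415, 0.573, -0.411, 0.575]
ft_force: [0.3, 0.6, -0.7]
grip_width: 0.0177
time: 21.58
position: [0.5165, 0.0541, 0.0485]
tool_rot: [0.415, 0.573, -0.411, 0.575]
ft_force: [0.0, 0.2, -0.5]
grip_width: 0.0433
time: 22.32
position: [0.5451, -0.0332, 0.1876]
tool_rot: [0.414, 0.573, -0.411, 0.576]
ft_force: [-0.4, -0.0, 0.1]
grip_width: 0.0596
[ 0.54508921 -0.03323875  0.1876058 ] [[0.006, 0.948, 0.319], [0.002, 0.319, -0.948], [-1.0, 0.006, 0.001]]
cell_thin [([315.6, 102.8], 0.75, [0.5159, 0.052, 0.01])]
cell_fat [([316.0, 177.4], 0.83, [0.5362, -0.0073, 0.01])]
stud_top [([307.9, 279.1], 0.91, [0.554, -0.0814, 0.06])]
cell_thin [([320.5, 105.5], 0.64, [0.5167, 0.0553, 0.01])]
cell_fat [([319.0, 176.9], 0.71, [0.535, -0.0018, 0.01])]
stud_top [([311.6, 284.0], 0.71, [0.5551, -0.08, 0.06])]
cell_thin [([286.6, 234.6], 0.58, [0.5143, 0.051, 0.01]), ([417.9, 380.1], 0.18, [0.6725, -0.3058, 0.01])]
cell_fat [([299.3, 251.2], 0.62, [0.5318, 0.0024, 0.01]), ([301.0, 238.8], 0.48, [0.5413, 0.0336, 0.01])]
probe [([359.3, 439.6], 0.95, [0.5528, -0.3764, 0.01]), ([309.6, 464.4], 0.91, [0.4718, -0.3948, 0.01]), ([323.3, 389.9], 0.84, [0.5163, -0.2882, 0.01])]
stand [([324.8, 391.8], 0.71, [0.519, -0.2879, 0.0])]
cell_thin []
cell_fat [([214.7, 230.7], 0.41, [0.6022, 0.2715, 0.01])]
probe [([498.2, 286.8], 0.91, [0.4741, -0.3959, 0.01]), ([488.1, 255.3], 0.83, [0.5485, -0.3759, 0.01]), ([450.6, 268.9], 0.65, [0.5157, -0.2844, 0.01])]
stand [([453.1, 269.6], 0.92, [0.5154, -0.2932, 0.0])]
```

View pics/c12.png

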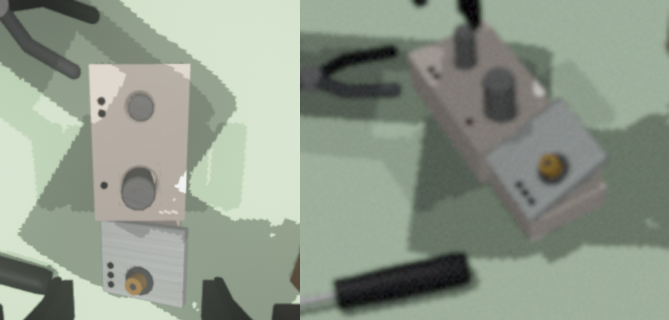

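```bash
python3 -m inch '[[60,[0,-8,40],[0,0,0]],[60,[0,-8,40],[0,0,0]],[60,[0,0,0],[0,0,0]],[60,[0,0,0],[0,0,0]]]'; cat > st.py <<'E'
from h import *
import json,os
f="rays.json";L=json.load(open(f)) if os.path.exists(f) else []
for cam,k in [("wrist",3),("top",1),("side",1)]:
  for i in range(k):
    p=imaging.camera_params(cam);imaging.camera(cam)
    for d in imaging.tip_of(cam,"stud_top"):
        X=atz(p,d["pixel"],.06)
        if np.linalg.norm(X[:2]-[.5545,-.08])<.015: L.append([cam]+[x.tolist() for x in ray(p,d["pixel"])]);print(cam,d["confidence"],np.round(d["pixel"],1),X.round(4));break
json.dump(L,open(f,"w"))
rs=[(np.array(a),np.array(b)) for _,a,b in L];print(tri(rs))
wr=[(np.array(a),np.array(b)) for c,a,b in L if c=="wrist"];print(tri(wr),len(wr))
print(pose()[0],proj(imaging.camera_params("wrist"),[.516,-.289,.13]))
E
python3 st.py; cp h.py /dev/null; python3 - <<'E'
from h import *
plan([((.527,-.235,.22),down(18.6))],step=45)
E
```

```text
time: 23.78
position: [0.5543, -0.1125, 0.1867]
tool_rot: [0.413, 0.575, -0.41, 0.575]
ft_force: [0.0, 1.2, -0.5]
grip_width: 0.06
wrist 0.68 [330.6 184.9] [ 0.5544 -0.08    0.06  ]
wrist 0.98 [333.5 183.8] [ 0.5565 -0.0782  0.06  ]
wrist 0.72 [333.6 187.1] [ 0.5574 -0.0803  0.06  ]
side 0.46 [317.5 266.4] [ 0.5519 -0.0787  0.06  ]
[ 0.55494706 -0.07926687  0.06100388]
[ 0.52695752 -0.03309042  0.34425148] 3
[ 0.55479412 -0.11256976  0.18702602] [187.04772274 454.55124349]
[[-11.1, -22.0, 35.6],[0.1, -0.0, -0.1]] [[-11.1, -21.9, 35.6],[0.1, -0.0, -0.1]] [[-11.0, -21.9, 35.7],[0.1, -0.0, -0.1]]
```

```bash
python3 - <<'E'
from h import *
plan([((.527,-.34,.225),down(18.6))],step=50)
E
python3 -m inch '[[60,[-8,-20,43],[0,0,0]],[60,[-8,-20,43],[0,0,0]],[60,[-8,-20,43],[0,0,0]],[60,[-8,-20,43],[0,0,0]],[60,[-4,-18,42],[0,0,0]],[60,[0,0,0],[0,0,0]],[60,[0,0,0],[0,0,0]]]'
python3 st.py; python3 - <<'E'
from h import *
p,im=look(["probe","stand"],[.01,0]);save("pics/w13.png",im);P,Q=pose();print(P,Q.as_matrix().round(3).tolist(),proj(p,[.516,-.289,.13]))
save("pics/w13c.png",im[0:330,120:620])
E
```

```text
[[-7.7, -20.0, 41.2],[0.1, -0.0, -0.1]] [[-7.7, -19.9, 41.2],[0.1, -0.0, -0.1]] [[-7.7, -19.9, 41.3],[0.1, -0.0, -0.1]] [[-7.7, -19.9, 41.3],[0.1, -0.0, -0.1]] [[-7.6, -19.8, 41.3],[0.1, -0.0, -0.1]] 
time: 25.15
position: [0.5314, -0.3522, 0.2227]
tool_rot: [0.412, 0.576, -0.408, 0.577]
ft_force: [-0.3, 0.4, 0.8]
grip_width: 0.0601
top 0.57 [365.2 248.8] [ 0.5525 -0.0802  0.06  ]
[ 0.55444763 -0.07946536  0.06074533]
[ 0.52695752 -0.03309042  0.34425148] 3
[ 0.53194402 -0.35235294  0.22312419] [325.47353487 141.75075242]
probe [([320.2, 132.3], 0.9, [0.5143, -0.2903, 0.01]), ([240.1, 214.1], 0.68, [0.4644, -0.3925, 0.01]), ([325.5, 220.9], 0.64, [0.5484, -0.3708, 0.01])]
stand [([321.2, 128.2], 0.74, [0.5142, -0.2868, 0.0])]
probe [([241.7, 214.8], 0.8, [0.466, -0.393, 0.01]), ([319.5, 131.7], 0.77, [0.5134, -0.2903, 0.01]), ([327.7, 219.4], 0.55, [0.5499, -0.369, 0.01])]
stand [([318.1, 128.4], 0.7, [0.5114, -0.2883, 0.0])]
probe [([328.5, 219.3], 0.95, [0.5505, -0.3687, 0.01]), ([316.7, 127.9], 0.88, [0.5097, -0.288, 0.01]), ([245.5, 217.1], 0.85, [0.4702, -0.3942, 0.01])]
stand [([319.2, 126.5], 0.7, [0.5118, -0.2864, 0.0])]
[ 0.53176253 -0.35285346  0.22304689] [[0.005, 0.945, 0.328], [0.002, 0.328, -0.945], [-1.0, 0.005, -0.0]] [325.89054906 141.12760546]
```

View pics/w13c.png

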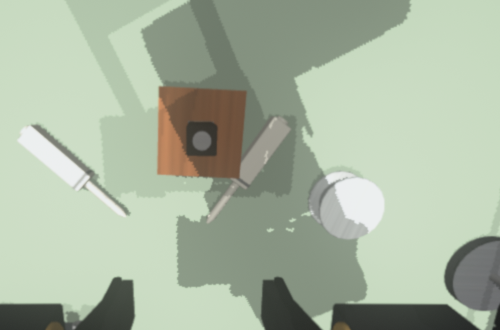

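```bash
python3 - <<'E'
from h import *
p=imaging.camera_params("wrist")
X=atz(p,(322,140),.13);print(X)
plan([((*X[:2],.17),down(18.6))],step=40)
E
```

```text
[ 0.51336119 -0.28918614  0.13      ]
[[17.7, 1.1, -22.1],[0.2, -0.0, -0.1]] [[17.7, 1.0, -22.1],[0.2, -0.0, -0.1]] [[17.7, 1.0, -22.1],[0.2, -0.0, -0.1]]
```

```bash
python3 -m inch '[[60,[18,1,-22],[0,0,0]],[60,[18,1,-22],[0,0,0]],[60,[18,1,-20],[0,0,0]],[60,[10,0,0],[0,0,0]],[60,[0,0,0],[0,0,0]]]'; python3 - <<'E'
from h import *
p,im=look(["probe"],[.01],k=3);P,Q=pose();print(P,Q.as_matrix().round(3).tolist(),proj(p,[.5138,-.289,.13]),proj(p,[.5138,-.289,.01]))
plan([((.5138,-.289,.15),down(18.6))],step=40)
save("pics/w14.png",im)
E
```

```text
time: 26.72
position: [0.5148, -0.2923, 0.1583]
tool_rot: [0.411, 0.573, -0.409, 0.579]
ft_force: [0.1, -0.2, 0.1]
grip_width: 0.0595
probe [([325.1, 309.7], 0.74, [0.5518, -0.3738, 0.01]), ([229.0, 300.4], 0.67, [0.4668, -0.3929, 0.01]), ([314.9, 210.6], 0.56, [0.5126, -0.2888, 0.01])]
probe [([314.7, 210.1], 0.84, [0.513, -0.2892, 0.01]), ([325.1, 303.8], 0.79, [0.5506, -0.3692, 0.01]), ([231.3, 299.3], 0.66, [0.469, -0.3923, 0.01])]
probe [([315.0, 212.1], 0.95, [0.5139, -0.2909, 0.01]), ([229.4, 299.3], 0.89, [0.4674, -0.3931, 0.01]), ([322.6, 303.1], 0.86, [0.5483, -0.3696, 0.01])]
[ 0.51506209 -0.29244761  0.15933774] [[0.01, 0.945, 0.327], [-0.002, 0.327, -0.945], [-1.0, 0.008, 0.006]] [316.37287942 266.47265029] [315.59670266 209.9240224 ]
[[9.3, -0.1, -3.7],[0.5, 0.3, -0.5]]
```

```bash
python3 -m inch '[[60,[10,-0.3,-3],[0.3,0.3,-0.5]],[60,[30,0,0],[0,0,0]],[60,[30,0,0],[0,0,0]],[60,[6,0,0],[0,0,0]],[60,[0,0,0],[0,0,0]]]'; python3 - <<'E'
from h import *
P,Q=pose();print(P,Q.as_matrix().round(3).tolist())
plan([((.5135,-.2893,.082),down(18.6))],step=40)
E
```

```text
time: 27.65
position: [0.5149, -0.2908, 0.0816]
tool_rot: [0.412, 0.574, -0.413, 0.575]
ft_force: [0.6, -0.1, 0.6]
grip_width: 0.0599
[ 0.51491265 -0.29075922  0.08164413] [[0.001, 0.947, 0.32], [-0.002, 0.32, -0.947], [-1.0, 0.0, 0.003]]
[[-0.4, -0.9, -1.8],[0.1, 0.1, -0.0]]
```

```bash
python3 -m inch '[[60,[0,-0.9,-1.8],[0,0,0]],[30,[0,0,0],[0,0,0]],[30,[0,0,0],[0,0,0]],[15,[0,0,0],[0,0,0]],[15,[0,0,0],[0,0,0]],[15,[0,0,0],[0,0,0]],[15,[0,0,0],[0,0,0]]]' 30; python3 -m inch '[[15,[0,0,0],[0,0,0]],[15,[0,0,0],[0,0,0]]]'
```

```text
time: 28.52
position: [0.515, -0.2905, 0.085]
tool_rot: [0.411, 0.572, -0.413, 0.577]
ft_force: [-0.2, -0.1, 0.2]
grip_width: 0.0198
time: 28.78
position: [0.515, -0.2905, 0.085]
tool_rot: [0.411, 0.572, -0.413, 0.577]
ft_force: [0.1, 0.1, 0.7]
grip_width: 0.0199
```

```bash
python3 -m inch '[[15,[-20,0,0],[0,0,0]],[15,[-40,0,0],[0,0,0]],[15,[-40,0,0],[0,0,0]],[15,[0,0,0],[0,0,0]],[15,[0,0,0],[0,0,0]]]'; python3 - <<'E'
from h import *
P,Q=pose();print(P,Q.as_matrix().round(3).tolist(),get_obs()["grip_width"])
p0=imaging.camera_params("wrist")
rs=[]
for cam in ["wrist","side","top","wrist","side","wrist"]:
    p=imaging.camera_params(cam);imaging.camera(cam)
    for d in imaging.tip_of(cam,"probe_tip")[:5]:
        X=atz(p,d["pixel"],P[2]-.075);t=Q.inv().apply(X-P)
        if np.linalg.norm(X[:2]-P[:2])<.03: print(cam,round(d["confidence"],2),np.round(d["pixel"],1),t.round(4)); rs.append(ray(p,d["pixel"])) if d["confidence"]>.4 else 0
X=tri(rs);print(Q.inv().apply(X-P))
# plan: tip target
ex=np.array([np.cos(np.radians(18.6)),np.sin(np.radians(18.6)),0]);n=-np.sin(np.radians(25))*ex+np.array([0,0,np.cos(np.radians(25))])
S=down(18.6)*R.from_rotvec([0,0,np.radians(25)])
print(S.apply([1,0,0]),n)
stud=np.array([.5546,-.0793,.0608])
T=stud+n*(.030+.075);print("T",T)
plan([((.54,-.2,.2),down(18.6)),(T+n*.02,S)],step=45)
E
```

```text
time: 29.4
position: [0.5133, -0.2892, 0.1852]
tool_rot: [0.412, 0.573, -0.413, 0.576]
ft_force: [-0.1, -0.6, -0.9]
grip_width: 0.0199
[ 0.51328603 -0.28917577  0.18517127] [[0.002, 0.947, 0.32], [-0.003, 0.32, -0.947], [-1.0, 0.001, 0.004]] 0.019873841644483924
wrist 0.64 [315.9 238.9] [ 0.075  -0.0009 -0.0045]
side 0.69 [322.5 361.2] [ 0.075   0.0027 -0.0032]
top 0.58 [465.6 265.9] [ 0.075  -0.0042 -0.0034]
wrist 0.83 [317.1 241.1] [ 0.075   0.0001 -0.0028]
wrist 0.7 [319.6 240.8] [ 0.075   0.002  -0.0023]
[ 0.07414569 -0.00012537 -0.00335721]
[ 0.40054424  0.13479803 -0.90630779] [-0.40054424 -0.13479803  0.90630779]
T [ 0.51254286 -0.09345379  0.15596232]
[[-4.8, 17.8, -25.5],[0.0, 0.1, -0.0]] [[-4.8, 17.8, -25.6],[0.0, 0.1, -0.0]] [[-4.8, 17.8, -25.6],[0.0, 0.1, -0.0]] 
[[8.6, -0.2, -36.6],[0.0, -0.0, 8.3]] [[8.5, -1.4, -36.6],[0.0, -0.0, 8.3]] [[8.2, -2.6, -36.6],[0.0, -0.0, 8.3]]
```

```bash
python3 -m inch '[[15,[-5,18,-26],[0,0,0]],[15,[-5,18,-26],[0,0,0]],[15,[-5,18,-26],[0,0,0]],[15,[8,0,-36],[0,0,8.3]],[15,[8,-1.5,-33],[0,0,8.3]],[15,[4,-2.6,-30],[0,0,8.4]],[15,[0,0,0],[0,0,0]],[15,[0,0,0],[0,0,0]]]'; cat > fin.py <<'E'
from h import *
import sys
h=float(sys.argv[1]);o=np.array([.0745,0,-.003])
S=down(18.6)*R.from_rotvec([0,0,np.radians(25)]);n=-S.apply([1,0,0])
P,Q=pose();stud=np.array([.5546,-.0793,.0608])
print(P,Q.as_matrix().round(3).tolist(),"rot err deg",np.degrees((Q.inv()*S).as_rotvec()).round(2),get_obs()["ft_force"].round(2) if hasattr(get_obs()["ft_force"],"round") else get_obs()["ft_force"])
tip=P+Q.apply(o);print("tip-stud in tester-face frame",S.inv().apply(tip-stud).round(4))
def see():
  for cam in ["wrist","side","wrist","top","wrist"]:
    p=imaging.camera_params(cam);im=imaging.camera(cam)
    for t,X0 in [("probe_tip",tip),("stud_top",stud)]:
      for d in imaging.tip_of(cam,t)[:5]:
        q=proj(p,X0)
        if np.linalg.norm(q-d["pixel"])<25: print(cam,t,round(d["confidence"],2),"px off from model",np.round(np.array(d["pixel"])-q,1),"->face mm",(S.inv().apply(atz(p,d["pixel"],X0[2])-X0)*1000).round(1))
if len(sys.argv)>2: see()
plan([(stud+n*h-S.apply(o),S)],step=45)
E
python3 fin.py .03 1
```

```text
time: 31.0
position: [0.5135, -0.1068, 0.1814]
tool_rot: [0.521, 0.474, -0.282, 0.651]
ft_force: [0.7, 0.2, -0.3]
grip_width: 0.02
[ 0.51346446 -0.10683969  0.18136949] [[0.391, 0.862, 0.324], [0.128, 0.298, -0.946], [-0.912, 0.411, 0.006]] rot err deg [0.42 0.21 0.73] [ 0.68  0.17 -0.34]
tip-stud in tester-face frame [-0.055   0.0067  0.0103]
wrist probe_tip 0.93 px off from model [ 0.3 -0.7] ->face mm [ 0.1  0.2 -0.5]
wrist stud_top 0.73 px off from model [ 2.3 -3.9] ->face mm [ 0.8  1.8 -2.9]
side probe_tip 0.74 px off from model [1.6 0.6] ->face mm [0.7 1.4 2.6]
side stud_top 0.65 px off from model [0.4 0. ] ->face mm [0.2 0.5 0.4]
wrist probe_tip 0.82 px off from model [ 1.  -2.5] ->face mm [ 0.3  0.6 -1.7]
wrist stud_top 0.59 px off from model [-1.   1.9] ->face mm [-0.4 -0.8  1.5]
top stud_top 0.61 px off from model [0.9 0.1] ->face mm [-0.4 -0.8  1.8]
wrist probe_tip 0.59 px off from model [-2.3 -5.3] ->face mm [-0.7 -1.5 -3.9]
wrist stud_top 0.69 px off from model [2.2 2. ] ->face mm [0.8 1.7 1.8]
[[24.7, -5.9, -7.7],[0.4, 0.0, 0.8]]
```

```bash
python3 -m inch '[[15,[18,-6.5,-9.5],[0.4,0.2,0.8]],[15,[18,0,0],[0,0,0]],[15,[0,0,0],[0,0,0]],[15,[0,0,0],[0,0,0]]]'; python3 fin.py .012 1; python3 - <<'E'
from h import *
p,im=snap("wrist");a=im[120:340,200:440];a=cv2.resize(a,(436,400),interpolation=cv2.INTER_CUBIC)
q,s=snap("side");b=cv2.resize(s[200:320,260:380],(400,400),interpolation=cv2.INTER_CUBIC)
save("pics/c15.png",np.hstack([a,b])[:,:800])
E
```

```text
time: 32.25
position: [0.5179, -0.0936, 0.1452]
tool_rot: [0.528, 0.471, -0.278, 0.65]
ft_force: [0.4, -0.3, -0.6]
grip_width: 0.0197
[ 0.51790895 -0.09357769  0.14518312] [[0.402, 0.858, 0.319], [0.137, 0.288, -0.948], [-0.905, 0.425, -0.001]] rot err deg [-0.02 -0.06 -0.14] [ 0.44 -0.28 -0.63]
tip-stud in tester-face frame [-0.0186  0.0002 -0.0013]
wrist probe_tip 0.63 px off from model [ 2.5 -2. ] ->face mm [ 0.8  1.6 -1.1]
wrist stud_top 0.55 px off from model [1.5 2.6] ->face mm [0.5 1.1 2.1]
side probe_tip 0.65 px off from model [1.2 1.9] ->face mm [-0.1 -0.3  4.7]
side probe_tip 0.35 px off from model [1.7 4.5] ->face mm [-1.  -2.2 10.2]
side stud_top 0.4 px off from model [-1.9 -2.1] ->face mm [-0.3 -0.6 -5.8]
wrist probe_tip 0.9 px off from model [ 0.4 -1. ] ->face mm [ 0.1  0.2 -0.6]
wrist stud_top 0.97 px off from model [3.  0.5] ->face mm [1.  2.1 0.7]
wrist probe_tip 0.76 px off from model [-0.6  0.6] ->face mm [-0.2 -0.4  0.3]
wrist stud_top 0.68 px off from model [ 4.2 -0.1] ->face mm [1.4 3.  0.4]
[[6.3, 0.1, 1.2],[-0.0, -0.1, -0.1]]
```

View pics/c15.png

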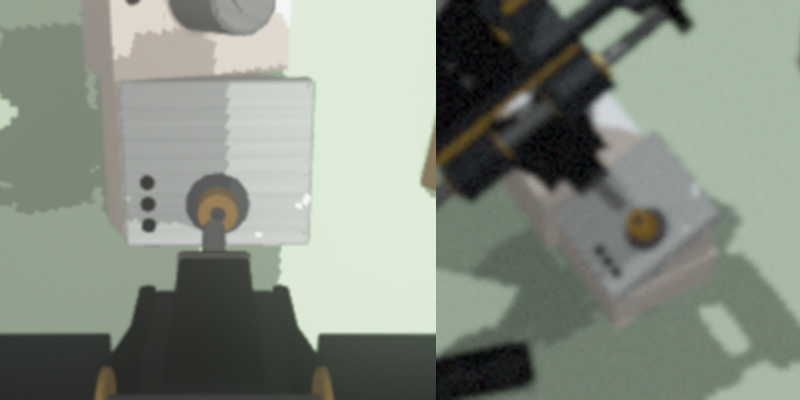

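```bash
python3 -m inch '[[15,[6,1,2],[0,0,0]],[15,[6,0,0],[0,0,0]],[15,[0,0,0],[0,0,0]],[15,[0,0,0],[0,0,0]]]'; cat > f.py <<'E'
from h import *
S=down(18.6)*R.from_rotvec([0,0,np.radians(25)]);F=[]
for i in range(6):
    imaging.camera("wrist");F.append(get_obs()["ft_force"])
F=np.array(F);print("face-frame force (tool axes) mean",S.inv().apply(F.mean(0)).round(2),"sd",F.std(0).round(2))
E
python3 f.py; python3 fin.py .003
```

```text
time: 33.6
position: [0.5248, -0.0935, 0.1333]
tool_rot: [0.528, 0.471, -0.278, 0.65]
ft_force: [-0.1, -0.1, -0.0]
grip_width: 0.02
face-frame force (tool axes) mean [ 0.64 -0.32 -0.03] sd [0.68 0.19 0.57]
[ 0.5248008  -0.09361936  0.1336709 ] [[0.402, 0.858, 0.319], [0.136, 0.288, -0.948], [-0.905, 0.425, -0.001]] rot err deg [-0.03 -0.06 -0.13] [-0.47 -0.18 -1.48]
tip-stud in tester-face frame [-0.0054  0.0012  0.001 ]
[[2.4, -1.1, -1.1],[-0.0, -0.1, -0.1]]
```

```bash
python3 -m inch '[[15,[5,0,0],[0,0,0]],[15,[0,0,0],[0,0,0]]]'; python3 f.py;python3 fin.py 0|sed -n 2p; python3 -m inch '[[15,[3,0,0],[0,0,0]],[15,[0,0,0],[0,0,0]]]'; python3 f.py; python3 fin.py 0|sed -n 2p;
```

```text
time: 34.15
position: [0.5271, -0.0931, 0.1291]
tool_rot: [0.528, 0.471, -0.278, 0.65]
ft_force: [0.0, 0.2, 0.1]
grip_width: 0.0195
face-frame force (tool axes) mean [-0.18 -0.34 -0.22] sd [0.22 0.39 0.49]
tip-stud in tester-face frame [-0.0006  0.0015  0.0012]
time: 34.7
position: [0.5282, -0.0927, 0.1267]
tool_rot: [0.528, 0.471, -0.278, 0.65]
ft_force: [-1.3, 0.3, 0.6]
grip_width: 0.0197
face-frame force (tool axes) mean [-1.23 -0.25  0.03] sd [0.34 0.46 0.28]
tip-stud in tester-face frame [0.0023 0.0015 0.0012]
```

```bash
python3 -m inch '[[15,[1.5,0,0],[0,0,0]],[15,[0,0,0],[0,0,0]],[15,[0,0,0],[0,0,0]]]'; python3 f.py; python3 f.py; python3 fin.py 0 1
```

```text
time: 35.38
position: [0.5287, -0.0925, 0.1254]
tool_rot: [0.528, 0.47, -0.278, 0.65]
ft_force: [-0.5, -0.0, 1.5]
grip_width: 0.02
face-frame force (tool axes) mean [-1.62 -0.56 -0.17] sd [0.36 0.28 0.29]
face-frame force (tool axes) mean [-1.57 -0.56 -0.07] sd [0.28 0.34 0.53]
[ 0.52874068 -0.09248667  0.1254196 ] [[0.403, 0.858, 0.319], [0.136, 0.289, -0.948], [-0.905, 0.425, 0.0]] rot err deg [-0.01  0.   -0.18] [-0.87  0.03  1.34]
tip-stud in tester-face frame [0.0038 0.0015 0.0013]
wrist probe_tip 0.56 px off from model [-2.3  0.4] ->face mm [-0.7 -1.5  0. ]
wrist stud_top 0.61 px off from model [ 3.6 -3.3] ->face mm [ 1.1  2.3 -1.9]
side probe_tip 0.56 px off from model [ 0.1 -0.2] ->face mm [ 0.2  0.4 -0.2]
side stud_top 0.59 px off from model [-1.6 -3.1] ->face mm [ 0.4  0.9 -7.5]
wrist probe_tip 0.77 px off from model [0.2 1. ] ->face mm [0.  0.1 0.7]
wrist stud_top 0.89 px off from model [ 1.3 -2.8] ->face mm [ 0.4  0.8 -1.7]
wrist probe_tip 0.7 px off from model [-2.  -3.3] ->face mm [-0.6 -1.3 -2.5]
wrist stud_top 0.83 px off from model [ 3.5 -1.9] ->face mm [ 1.1  2.3 -0.9]
[[-3.8, -1.3, -1.2],[-0.0, 0.0, -0.2]]
```

```bash
python3 - <<'E'
from h import *
D=[]
for i in range(4):
    p,im=snap("wrist");a=imaging.tip_of("wrist","probe_tip");b=imaging.tip_of("wrist","stud_top")
    a=[d["pixel"] for d in a if np.hypot(*(np.array(d["pixel"])-[318,230]))<40];b=[d["pixel"] for d in b if np.hypot(*(np.array(d["pixel"])-[318,230]))<40]
    if a and b: print(np.round(a[0]),np.round(b[0]));D.append((atz(p,a[0],.0565)-atz(p,b[0],.0565))*1000)
print(np.mean(D,0).round(1))
look(["cell_thin","cell_fat"],[.01,.01],k=1);print(get_obs()["grip_width"],get_obs()["time"])
E
```

```text
[316. 241.] [318. 242.]
[318. 240.] [318. 241.]
[317. 239.] [318. 242.]
[-1.1  1.1  0. ]
cell_thin [([289.4, 16.0], 0.55, [0.5159, 0.0533, 0.01])]
cell_fat [([291.4, 115.1], 0.66, [0.5353, -0.0045, 0.01])]
0.02005145089205529 37.475
```

Tip and stud agree to about 1.5 mm, and both cells sit at their pockets. I'm handing in.

```bash
python3 -c "
from rig import robot
print(robot.hand_in())"
```

```text
the job is handed in; nothing more can be done
None
```

I loaded the fat cell in the wide pocket and let go, then the thin cell in the narrow pocket. I then took the black-handled probe from its stand and handed in at about 37.5 s, still holding its tip pressed on the stud.

What the last checks showed:
- **Probe tip:** within about 1.5 mm of the middle of the stud, comparing the two in the same pictures.
- **Angle:** the tool was 0.2° off square to the sloping face. I did not measure the probe's own angle in the grip. Its tip sat about 3 mm off the tool axis before contact, which could mean up to about 2° of tilt.
- **Push:** about 2.1 N once the probe's weight is allowed for, which means the stud is about 5 mm in. The position estimate gave about 3.8 mm. They disagree by about 1 mm, but both are well inside 2 to 8.5 mm.
- **Cells:** last seen within about 1.5 mm of their pocket centres. I let each go with its underside, by the arm's reading, about on the pocket floor (no force showed), and they looked upright in the pictures.

The first close on the fat cell was off-centre and tilted it. I let go, re-centred and gripped it again. One low-confidence side-camera reading put the stud 6 to 7 mm from where I had it. The wrist camera contradicted that, so I ignored it. As far as I could see the bystanders and the two white look-alike probes were not touched, but I did not measure their positions again.

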